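Load the bearing magazine past its spring pawl

ROBOT

A 7-joint arm with a two-finger parallel gripper is mounted at the origin on a cart in front of the work surface, level with it; the furniture and walls round the work are solid. World frame = base frame: x ahead of the robot, y to its left, z up, the work surface at z = 0. Lengths are in m, angles in rad, forces in N, time in s.
With the tool pointing down it reaches from about 0.4 to 0.85 m from the base axis. Payload 10.4 kg.
Tool frame: the origin (TCP) lies midway between the tips of the shut fingers; the grasp point (between the pads) lies 19 mm behind it; z points along the fingers, x is the direction in which the jaws open and shut, and the axes are right-handed (so a half turn about z gives the same grasp; the last joint's range is limited). The gripper opens to 85 mm and grips with 20 to 120 N. Pads are 22 mm wide; open, the fingers measure 114 mm over their backs; the gripper's body (76 mm by 85 mm) begins 54 mm behind the grasp point. The pads swing forward as they close: fully open they stand 13 mm farther back than shut.
Start: joints at [-1.269, 0.332, -0.065, 1.46, 0.022, 1.35, -0.088], TCP at [0.199, 0.592, 0.231] pointing down, gripper open.
Joint ranges: [-2.6, 2.6], [-0.5, 2.12], [-1.47, 1.34], [0.16, 2.42], [-1.27, 4.41], [0.06, 2.06], [-2.6, 2.6]. Speed limits (rad/s): [2.22, 2.22, 2.79, 2.79, 3.14, 3.14, 3.14].

INTERFACE

Orientations are given as a unit quaternion [x, y, z, w].
In Python, from workcell import monitor, eyes, ticket, models gives the robot as it stands.
- The arm moves only by the tool servo_tool, never from a script. Its argument "motion" is a list of rows, each a list of 7 numbers: the opening, from 0 (shut) to 1 (fully open), then the shift along the tool's x, y, z in m, then the turn, a rotation vector about the tool's x, y, z in degrees. In form: [[fingers, tx, ty, tz, rx, ry, rz], ...]. A call has 1 to 20 rows; each row is the pose to reach, as a shift and turn from the pose commanded when the call began, along the tool's axes at that moment; what a row does not reach only later rows make up. A row lasts 1/8 s, in which the tool goes at most 62.5 mm and 10.7 degrees, less where a joint would pass 70% of its speed; a pose out of reach is approached as far as the arm can. A call with a gripper value outside its range is refused whole. The fingers move at their own pace and stop on an object; "grip_force" is the grip in N (left out, the last holds). Time passes only in rows, so rows that repeat a pose let the fingers close. It gives the time, the measured TCP pose, the force and the opening at its end, in the units of the state.
- monitor.get_obs(): the state, without advancing time (a new reading comes with each control period).
- eyes.camera(name): name is "scene" or "top" or "wrist"; returns (picture, depth): 480x640x3 uint8, blue, green, red; 480x640 float32, m along the optical axis (not along the pixel's ray), 0 where there is no reading.
- eyes.camera_info(name): a dict with "intrinsics" (3x3 intrinsics, pixels), "extrinsics" (4x4, takes a point from world to camera coordinates); the wrist camera has in their place "tool_from_camera" (4x4, takes a point from camera to tool coordinates, whose origin is the TCP and whose axes are the tool frame's). Camera axes: x right, y down, z forward; pixel columns grow to the right and rows downward; lengths in m; the calibration is good to about 2 mm. A picture is of the moment at which its call begins: read the wrist's pose just before it. camera_info takes no time and is no camera call.
- ticket.hand_in(): hands the job in, once; it reports no verdict.
Trained networks look in the newest picture that a camera, given by its name, has taken for a name from the list of things; names that differ only in an ending like _2 or _b are one class to them, and where a whole thing is asked for, a point or a joint stands for the part that bears it (a point fixed in the world has none). Each returns a list of dicts, best first, with "confidence" (0 to 1); they miss things now and then, are a little off and sometimes report something else, mostly with a low value. They report only what shows in the picture. A call takes as long as a camera call. They do not tell look-alikes from the thing itself.
- models.boxes_of(camera, thing): "point" ([x, y, z] in m, in the coordinates of the camera as it stood for that picture, good to about 4 mm: the middle of the surface that is visible of it).
The state is a dict: "clock": time; "joint_pos": joint angles; "joint_velocities": joint speeds; "tau": joint torques, N m; "position": TCP position; "ee_rot": TCP orientation; "ft_force": force on the tool from outside, world axes, zero at the start; "torque": the same for the moment, N m; "grip_width": opening from 0.0 (shut) to 1.0 (fully open).
Only numpy, scipy, OpenCV 4.12 (cv2) and the standard library are available. Lean on these libraries where they do the work, as an engineer would, in place of code of your own. Each camera call takes 0.05 s, during which the arm holds its last target. There are 200 camera calls.

TASK

Fill the bearing magazine for the conveyor rollers: with the fingertips, push the three loose ball bearings from its white infeed deck through the gate into the lane, one at a time, each on past the spring pawl so that the pawl swings shut behind it before the next one goes in. At the end all three lie flat in a row in the lane with the pawl shut behind the last. Only push them, never lift a bearing or push one off the deck, and leave the tally counter, the label roll and the soap bar where they are.

Things in the scene. Friction and masses are not known exactly. Their poses are not given: they have to be found in the camera images.
- magazine: bearing magazine, fixed to the table: white plastic plate with aluminium rails. +x is the direction in which bearings travel, z up; origin on the table under the gate's throat. Deck and lane floor are one level face 16 mm above the origin; bearings slide freely on it. Rails are 6 mm thick and stand 16 mm above that face. All offsets below are in this frame.
- gate (a point): throat of the gate, on the deck's face: x = 0, y = 0. Before it lies the infeed deck, whose rear end at x = -184 mm is open. Inner faces of the side rails at y = +-122 mm from x = -180 to -120 mm; then funnel rails run straight in to y = +-25.5 mm at x = 0, where the lane begins.
- lane_end (a point): foot of the end stop's face, on the lane floor, x = 188 mm. The lane is 51 mm wide (walls at y = +-25.5 mm) from x = 0 to here; three bearings in a row (141 mm) fit between end stop and pawl with about 8 mm to spare. A black knob on the end stop rises to 22 mm above the lane floor.
- pawl (a joint): angle of the spring pawl in the lane's +y wall: 0 = shut, held by its spring; grows to 0.75 as it swings out of the lane. A bearing pushed along the lane swings it out with a few newtons; it shuts behind a bearing whose centre is at x = 63 mm or more. A finger in the lane can hold it out; it shuts when the finger leaves.
- pawl_tip (a point): tip of the pawl, at mid height. The pawl is a steel leaf 40 mm long and 4 mm thick, 3 to 15 mm above the lane floor, on an upright pivot at x = 10, y = 34.5 mm, whose head rises to 23 mm above the floor. Shut, it slants into the lane in the direction of travel, with its tip at x = 44, y = 15 mm.
- bearing_a: ball bearing, steel ring 47 mm in diameter and 14 mm high with a dark seal and a 20 mm bore, 0.12 kg, lying flat on the infeed deck; origin at the centre of its underside, z up; its yaw means nothing. The three bearings are alike.
- bearing_b: ball bearing, steel ring 47 mm in diameter and 14 mm high with a dark seal and a 20 mm bore, 0.12 kg, lying flat on the infeed deck; origin at the centre of its underside, z up; its yaw means nothing. The three bearings are alike.
- bearing_c: ball bearing, steel ring 47 mm in diameter and 14 mm high with a dark seal and a 20 mm bore, 0.12 kg, lying flat on the infeed deck; origin at the centre of its underside, z up; its yaw means nothing. The three bearings are alike.
- tally_counter: tally counter, a grey round case of 58 x 56 x 23 mm beside the lane, on the robot's side; not to be moved; origin at the centre of its underside
- label_roll: roll of white labels lying flat, 68 mm in diameter and 40 mm high, behind the open rear end of the deck; not to be moved; origin at the centre of its underside
- soap_bar: green oval soap bar 64 x 96 x 24 mm lying beyond the pawl; not to be moved; origin at the centre of its underside
Not all that is in view belongs to the job. Leave any green, pink or red look-alike of the bearing_c alone.

How it is judged:
On the way, in this order (a step that is already met when the one before it is completed fails the run):
1. one bearing lies in the lane past the pawl, and the pawl is shut behind it (((x of bearing_a in the frame of magazine between 0.058 and 0.175 m and y of bearing_a in the frame of magazine between -0.008 and 0.008 m and z of bearing_a in the frame of magazine between 0.012 and 0.02 m) or (x of bearing_b in the frame of magazine between 0.058 and 0.175 m and y of bearing_b in the frame of magazine between -0.008 and 0.008 m and z of bearing_b in the frame of magazine between 0.012 and 0.02 m) or (x of bearing_c in the frame of magazine between 0.058 and 0.175 m and y of bearing_c in the frame of magazine between -0.008 and 0.008 m and z of bearing_c in the frame of magazine between 0.012 and 0.02 m)) and value of joint pawl below 0.08 rad), for 0.2 s.
2. a second bearing lies in the lane past the pawl, and the pawl is shut behind it ((((x of bearing_a in the frame of magazine between 0.058 and 0.175 m and y of bearing_a in the frame of magazine between -0.008 and 0.008 m and z of bearing_a in the frame of magazine between 0.012 and 0.02 m) and (x of bearing_b in the frame of magazine between 0.058 and 0.175 m and y of bearing_b in the frame of magazine between -0.008 and 0.008 m and z of bearing_b in the frame of magazine between 0.012 and 0.02 m)) or ((x of bearing_b in the frame of magazine between 0.058 and 0.175 m and y of bearing_b in the frame of magazine between -0.008 and 0.008 m and z of bearing_b in the frame of magazine between 0.012 and 0.02 m) and (x of bearing_c in the frame of magazine between 0.058 and 0.175 m and y of bearing_c in the frame of magazine between -0.008 and 0.008 m and z of bearing_c in the frame of magazine between 0.012 and 0.02 m)) or ((x of bearing_a in the frame of magazine between 0.058 and 0.175 m and y of bearing_a in the frame of magazine between -0.008 and 0.008 m and z of bearing_a in the frame of magazine between 0.012 and 0.02 m) and (x of bearing_c in the frame of magazine between 0.058 and 0.175 m and y of bearing_c in the frame of magazine between -0.008 and 0.008 m and z of bearing_c in the frame of magazine between 0.012 and 0.02 m))) and value of joint pawl below 0.08 rad), for 0.2 s.
At the end, for the whole second after the job is handed in: all three bearings lie flat and still on the lane floor (within 4 mm of its level) between the pawl and the end stop, centres within 8 mm of the lane's middle line and more than 58 mm past the gate, and the pawl stands within 0.08 rad of shut (x of bearing_a in the frame of magazine between 0.058 and 0.175 m and y of bearing_a in the frame of magazine between -0.008 and 0.008 m and z of bearing_a in the frame of magazine between 0.012 and 0.02 m and x of bearing_b in the frame of magazine between 0.058 and 0.175 m and y of bearing_b in the frame of magazine between -0.008 and 0.008 m and z of bearing_b in the frame of magazine between 0.012 and 0.02 m and x of bearing_c in the frame of magazine between 0.058 and 0.175 m and y of bearing_c in the frame of magazine between -0.008 and 0.008 m and z of bearing_c in the frame of magazine between 0.012 and 0.02 m and value of joint pawl below 0.08 rad and linear speed of each of bearing_a, bearing_b, bearing_c below 0.01 m/s); the robot touches nothing.
It fails at once if a bearing is lifted more than 10 mm off the deck (z of any of bearing_a, bearing_b, bearing_c in the frame of magazine above 0.026 m).
It fails at once if a bearing is pushed off the deck (z of any of bearing_a, bearing_b, bearing_c in the frame of magazine below 0.008 m).
It fails at once if the tally counter, the label roll or the soap bar is moved more than 15 mm (distance of any of tally_counter, label_roll, soap_bar from where it was at the start of the episode above 0.015 m).
It also fails if it takes over 58 s, if anything falls off the work surface, if the arm or the gripper's body presses on something with over 40 N, if the wrist force passes 120 N, or if a joint passes its speed limit or range.

## Working session

There is one attempt and no reset: what is moved stays moved. The work goes in short steps, Python scripts to look and compute and a tool call to move; the robot and the scene stay as the last step left them, time stands still between calls to the robot, and variables do not carry over. Pictures are saved under pics/ and viewed, about 8 in all and at most 12, crops included, and the job is handed in when it is done.

Besides the shell and the picture viewer there is one more tool, called as name(argument=value, ...), one argument or row to a line, values as JSON. servo_tool: Moves the arm, as the interface text tells. Its arguments: {"type":"object","properties":{"motion":{"type":"array"},"grip_force":{"type":"number"}},"required":["motion"]}

```bash
mkdir -p pics; cat > h.py <<'E'
import numpy as np, cv2
from scipy.spatial.transform import Rotation as R
from workcell import monitor, eyes, ticket, models
def toworld(cam,p):
    i=eyes.camera_info(cam)
    p=np.append(p,1)
    if 'extrinsics' in i: return (np.linalg.inv(np.array(i['extrinsics']))@p)[:3]
    o=monitor.get_obs(); q=(np.array(i['tool_from_camera'])@p)[:3]
    return R.from_quat(o['ee_rot']).apply(q)+o['position']
def pix(cam,u,v,d):
    K=np.array(eyes.camera_info(cam)['intrinsics']); return toworld(cam,np.array([(u-K[0,2])*d/K[0,0],(v-K[1,2])*d/K[1,1],d]))
def proj(cam,w):
    i=eyes.camera_info(cam);c=(np.array(i['extrinsics'])@np.append(w,1))[:3];q=np.array(i['intrinsics'])@c
    return q[:2]/q[2]
E
python3 - <<'E'
from h import *
o=monitor.get_obs();print({k:np.round(v,3) for k,v in o.items()})
for c in ['top','scene']:
    im,d=eyes.camera(c);cv2.imwrite(f'pics/{c}0.png',im);np.save(f'{c}0.npy',d)
    i=eyes.camera_info(c); print(c,np.round(np.linalg.inv(np.array(i['extrinsics'])),3).tolist(),i['intrinsics'])
    for t in ['bearing_a','magazine','gate','lane_end','pawl_tip','pawl','tally_counter','label_roll','soap_bar']:
        for r in models.boxes_of(c,t)[:6]: print(c,t,round(r['confidence'],2),np.round(toworld(c,r['point']),3),np.round(proj(c,toworld(c,r['point']))))
E
```

```text
{'clock': np.float64(0.0), 'joint_pos': array([-1.269,  0.333, -0.065,  1.461,  0.022,  1.35 , -0.088]), 'joint_velocities': array([ 0.001, -0.   , -0.   , -0.002,  0.   ,  0.   ,  0.001]), 'tau': array([-0.0000e+00, -6.2544e+01,  4.9000e-02, -3.9162e+01,  1.6000e-02,
        1.0000e-02,  0.0000e+00]), 'position': array([0.199, 0.592, 0.231]), 'ee_rot': array([ 0.812,  0.584, -0.001,  0.   ]), 'ft_force': array([-0.176,  0.796,  0.043]), 'torque': array([ 0.031, -0.01 , -0.   ]), 'grip_width': np.float64(0.999)}
top [[-0.006, -0.986, 0.166, 0.418], [-1.0, 0.003, -0.017, 0.205], [0.016, -0.166, -0.986, 0.889], [0.0, 0.0, 0.0, 1.0]] [[433.60438767   0.         320.00472426]
 [  0.         433.60438767 241.27217707]
 [  0.           0.           1.        ]]
top bearing_a 0.87 [0.554 0.215 0.029] [308. 246.]
top bearing_a 0.85 [0.692 0.479 0.013] [181. 182.]
top bearing_a 0.68 [0.663 0.395 0.015] [221. 195.]
top bearing_a 0.66 [0.619 0.235 0.026] [298. 215.]
top bearing_a 0.61 [0.51  0.274 0.029] [278. 268.]
top bearing_a 0.55 [0.55  0.505 0.015] [165. 249.]
top magazine 0.83 [0.541 0.1
[... 486 characters left out ...]
006, -0.882, -0.471, 0.505], [0.0, 0.0, 0.0, 1.0]] [[462.00266103   0.         325.20623439]
 [  0.         462.00266103 239.65598018]
 [  0.           0.           1.        ]]
scene bearing_a 0.76 [0.548 0.509 0.014] [228. 315.]
scene bearing_a 0.65 [0.683 0.483 0.012] [193. 282.]
scene bearing_a 0.62 [0.617 0.239 0.028] [302. 239.]
scene bearing_a 0.61 [0.657 0.4   0.011] [234. 269.]
scene magazine 0.63 [0.601 0.258 0.013] [302. 250.]
scene gate 0.9 [0.605 0.258 0.018] [300. 248.]
scene lane_end 0.77 [0.604 0.26  0.015] [300. 249.]
scene label_roll 0.91 [0.533 0.409 0.036] [275. 282.]
scene label_roll 0.64 [0.602 0.256 0.014] [302. 250.]
scene soap_bar 0.78 [0.689 0.073 0.023] [324. 209.]
```

View pics/top0.png

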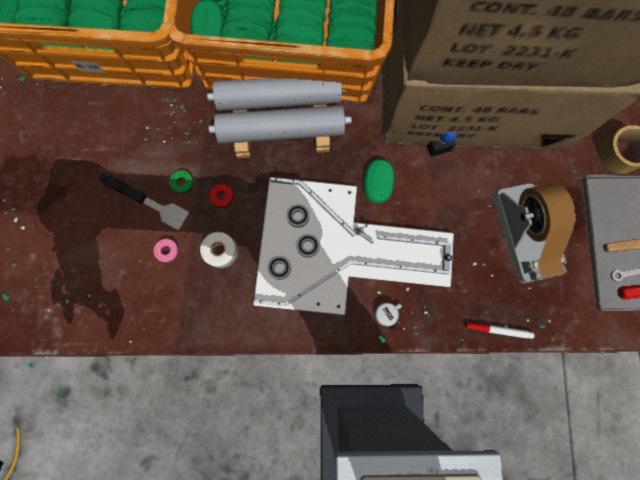

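View pics/scene0.png

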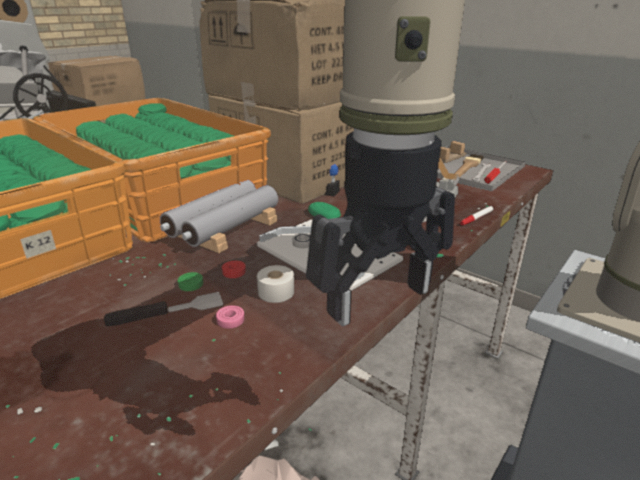

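Top view: the white magazine spans px (255–453, 178–313), the lane runs to the right and the label roll is at (218,250). The real bearings are steel/dark rings on the deck at (298,215), (308,246) and (279,267). Look-alikes to ignore are green (181,182), red (221,195) and pink (165,250). Next I fit the magazine model to the picture and check it in a close crop.

```bash
cat > ov.py <<'E'
from h import *
RAILS=[[(-180,s*122),(-120,s*122),(0,s*25.5),(188,s*25.5)] for s in (1,-1)]
def m2w(g,p,z):  # g=(x,y,yaw) p in mm
    c,s=np.cos(g[2]),np.sin(g[2]); x,y=np.array(p[:2])/1e3
    return np.array([g[0]+c*x-s*y,g[1]+s*x+c*y,z])
def w2m(g,w):
    c,s=np.cos(g[2]),np.sin(g[2]); d=np.array(w[:2])-g[:2]; return np.array([c*d[0]+s*d[1],-s*d[0]+c*d[1]])*1e3
def overlay(cam,im,g,box,f,out,bs=()):
    x0,y0,x1,y1=box
    I=cv2.resize(im[y0:y1,x0:x1],None,fx=f,fy=f,interpolation=cv2.INTER_CUBIC)
    P=lambda w:tuple(int(v) for v in (proj(cam,w)-[x0,y0]+.5)*f)
    for r in RAILS: cv2.polylines(I,[np.array([P(m2w(g,p,.032)) for p in r])],0,(0,0,255),1)
    cv2.line(I,P(m2w(g,(188,-25),.016)),P(m2w(g,(188,25),.016)),(255,0,0),1)
    cv2.line(I,P(m2w(g,(-184,-122),.016)),P(m2w(g,(-184,122),.016)),(255,0,0),1)
    cv2.line(I,P(m2w(g,(10,34.5),.025)),P(m2w(g,(44,15),.025)),(0,200,0),1)
    for b in bs:
        cv2.polylines(I,[np.array([P((b[0]+.0235*np.cos(a),b[1]+.0235*np.sin(a),.030)) for a in np.linspace(0,6.28,40)])],1,(255,0,255),1)
    cv2.imwrite(out,I)
E
python3 - <<'E'
from ov import *
from scipy.optimize import minimize
im=cv2.imread('pics/top0.png')
# initial: end-stop/gate
def ray(u,v,z):
    a=pix('top',u,v,.5);b=pix('top',u,v,1.);t=(z-a[2])/(b[2]-a[2]);return a+t*(b-a)
gate=ray(353,250,.016);end=ray(445,258,.016)
yaw=np.arctan2(*(end-gate)[1::-1]);print(gate,end,np.linalg.norm(end-gate),yaw)
# fit: rail-top inner edges against image gradient (distance to Canny edges, robust)
G=cv2.cvtColor(im,cv2.COLOR_BGR2GRAY);E=cv2.Canny(G,60,150)
D=cv2.distanceTransform(255-E,cv2.DIST_L2,5)
def pts(g):
    o=[]
    for s in (1,-1):
        for off,z in ((0,.032),(6,.032)):
            r=[(-180,s*(122+off)),(-120,s*(122+off)),(0,s*(25.5+off)),(188,s*(25.5+off))]
            for a,b in zip(r[:-1],r[1:]):
                for t in np.linspace(0,1,25): o.append(proj('top',m2w(g,np.array(a)*(1-t)+np.array(b)*t,z)))
    for t in np.linspace(-1,1,25): o.append(proj('top',m2w(g,(-184,t*122),.016)));o.append(proj('top',m2w(g,(188,t*25),.016)))
    return np.array(o,np.float32)
def cost(g):
    p=pts(g);d=cv2.remap(D,p[:,0],p[:,1],cv2.INTER_LINEAR);return np.minimum(d,4).mean()
best=min((minimize(cost,[gate[0]+dx,gate[1]+dy,yaw+da],method='Nelder-Mead',options=dict(initial_simplex=[[gate[0]+dx,gate[1]+dy,yaw+da],[gate[0]+dx+.005,gate[1]+dy,yaw+da],[gate[0]+dx,gate[1]+dy+.005,yaw+da],[gate[0]+dx,gate[1]+dy,yaw+da+.04]],maxiter=80)) for dx in (-.006,.0,.006) for dy in (-.008,0,.008) for da in (-.03,.03)),key=lambda r:r.fun)
g=best.x;print(g,best.fun,cost([*gate[:2],yaw]));np.save('g.npy',g)
bs=[(.554,.215),(.619,.235),(.51,.274)]
for b in bs: print(w2m(g,b))
for c in [(329,252),(363,237)]: print(c,w2m(g,ray(*c,.025)))
overlay('top',im,g,(250,170,460,320),3.8,'pics/ov1.png',bs)
E
```

```text
[0.54723959 0.12300065 0.016     ] [ 0.53004835 -0.06452534  0.016     ] 0.1883123358195451 -1.6622146937094953Traceback (most recent call last):
  File "<stdin>", line 23, in <module>
  File "<stdin>", line 23, in <genexpr>
    res = _minimize_neldermead(fun, x0, args, callback, bounds=bounds,
                               **options)
    fxcc = func(xcc)
    fx = function(np.copy(x), *(wrapper_args + args))
  File "<stdin>", line 22, in cost
  File "<stdin>", line 18, in pts
  File "h.py", line 13, in proj
    i=eyes.camera_info(cam);c=(np.array(i['extrinsics'])@np.append(w,1))[:3];q=np.array(i['intrinsics'])@c
ValueError: time passes only in moves, steps and waits
```

camera_info gets polled too often in the fit, so I cache it.

```bash
cat >> h.py <<'E'
import functools, types
_e=eyes
class _C:
    camera=staticmethod(_e.camera)
    camera_info=staticmethod(functools.lru_cache(None)(_e.camera_info))
eyes=_C
def ray(cam,u,v,z):
    a=pix(cam,u,v,.3);b=pix(cam,u,v,1.);return a+(z-a[2])/(b[2]-a[2])*(b-a)
E
python3 - <<'E'
from ov import *
from scipy.optimize import minimize
im=cv2.imread('pics/top0.png')
g0=np.array([.5472,.123,-1.662])
G=cv2.cvtColor(im,cv2.COLOR_BGR2GRAY);D=cv2.distanceTransform(255-cv2.Canny(G,60,150),cv2.DIST_L2,5)
M=[]
for s in (1,-1):
    for off in (0,6):
        r=np.array([(-180,s*(122+off)),(-120,s*(122+off)),(0,s*(25.5+off)),(188,s*(25.5+off))])
        M+=[(*(a*(1-t)+b*t),.032) for a,b in zip(r[:-1],r[1:]) for t in np.linspace(0,1,25)]
for t in np.linspace(-1,1,25): M+=[(-184,t*122,.016),(188,t*25,.016)]
M=np.array(M);i=eyes.camera_info('top');X=np.array(i['extrinsics']);K=np.array(i['intrinsics'])
def cost(g):
    W=np.c_[g[:2]+M[:,:2]/1e3@R.from_euler('z',g[2]).as_matrix()[:2,:2].T,M[:,2]]
    q=(W@X[:3,:3].T+X[:3,3])@K.T; p=(q[:,:2]/q[:,2:]).astype(np.float32)
    return np.minimum(cv2.remap(D,p[:,0].copy(),p[:,1].copy(),cv2.INTER_LINEAR),4).mean()
rs=[]
for dx in (-.006,0,.006):
  for dy in (-.008,0,.008):
    for da in (-.03,0,.03):
      s=g0+[dx,dy,da]
      rs.append(minimize(cost,s,method='Nelder-Mead',options=dict(initial_simplex=[s,s+[.005,0,0],s+[0,.005,0],s+[0,0,.04]])))
rs.sort(key=lambda r:r.fun)
for r in rs[:4]: print(r.x,r.fun)
g=rs[0].x;np.save('g.npy',g);print(cost(g0))
bs=[(.554,.215),(.619,.235),(.51,.274)]
for b in bs: print(w2m(g,b))
overlay('top',im,g,(250,170,460,320),3.8,'pics/ov1.png',bs)
E
```

```text
[ 0.54667871  0.12766041 -1.67311759] 0.5908082127571106
[ 0.54669485  0.12766525 -1.67341247] 0.5909921526908875
[ 0.54662218  0.1276168  -1.67344635] 0.5911740660667419
[ 0.54668606  0.12770287 -1.67344932] 0.5912504196166992
0.7956272
[-87.63059792  -1.63810971]
[-114.16527586   60.97906739]
[-141.82772896  -51.43440462]
```

View pics/ov1.png

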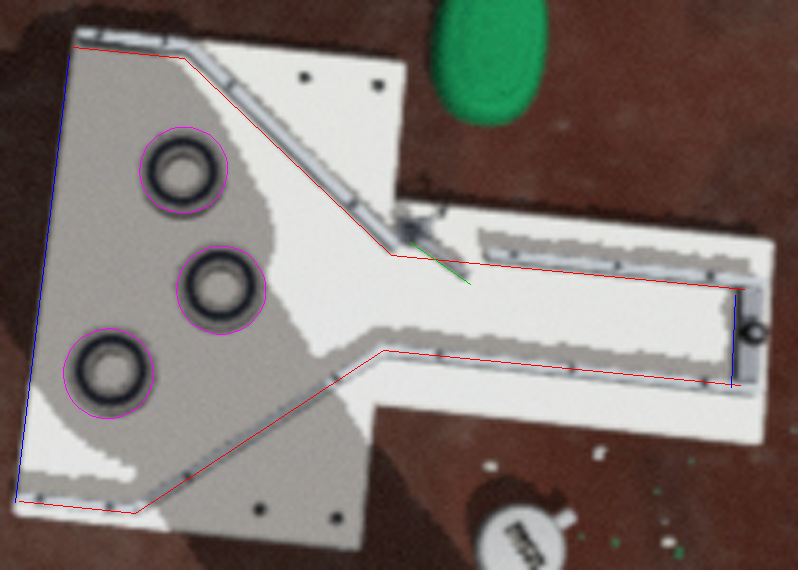

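The fit is close, but the lane sits about 2–3 mm too low in the picture. Bearings match at crop (183,170), (221,287) and (111,370). I refine this with the wrist camera from above the deck, so I move there, turning the tool's x onto the magazine's y.

servo_tool(
  motion=[
    [0.15,-0.03,0.05,-0.05,0,0,10],
    [0.15,-0.06,0.1,-0.05,0,0,20],
    [0.15,-0.09,0.155,-0.05,0,0,30],
    [0.15,-0.12,0.21,-0.05,0,0,40],
    [0.15,-0.15,0.26,-0.05,0,0,50],
    [0.15,-0.18,0.31,-0.05,0,0,60],
    [0.15,-0.21,0.36,-0.05,0,0,70],
    [0.15,-0.24,0.41,-0.05,0,0,77],
    [0.15,-0.271,0.465,-0.05,0,0,77],
    [0.15,-0.271,0.465,-0.05,0,0,77],
    [0.15,-0.271,0.465,-0.05,0,0,77],
    [0.15,-0.271,0.465,-0.05,0,0,77],
  ],
)

```text
clock: 2.5
position: [0.5529, 0.1886, 0.2813]
ee_rot: [0.999, -0.048, -0.0, -0.0]
ft_force: [0.7, 0.4, 0.2]
grip_width: 0.152
```

```bash
python3 - <<'E'
from h import *
o=monitor.get_obs();print({k:np.round(o[k],4).tolist() for k in ('clock','joint_pos','position','ee_rot','grip_width')})
im,d=eyes.camera('wrist');cv2.imwrite('pics/w1.png',im);np.save('w1.npy',d)
print(eyes.camera_info('wrist'))
for r in models.boxes_of('wrist','bearing_a'): print(r['confidence'],toworld('wrist',r['point']))
E
```

```text
{'clock': 2.5, 'joint_pos': [-0.7503, 0.2226, 0.4112, 1.5171, -0.0902, 1.4205, -0.4301], 'position': [0.5529, 0.1886, 0.2813], 'ee_rot': [0.9989, -0.0478, -0.0002, -0.0003], 'grip_width': 0.1519}
{'intrinsics': array([[383.56267944,   0.        , 324.45133619],
       [  0.        , 383.56267944, 230.17576285],
       [  0.        ,   0.        ,   1.        ]]), 'tool_from_camera': array([[ 9.99999457e-01,  9.79301480e-04,  3.55002745e-04,
         5.05355745e-05],
       [-1.03994471e-03,  9.58142017e-01,  2.86291450e-01,
        -7.19250180e-02],
       [-5.97774049e-05, -2.86291664e-01,  9.58142515e-01,
        -1.40781811e-01],
       [ 0.00000000e+00,  0.00000000e+00,  0.00000000e+00,
         1.00000000e+00]])}
0.94 [0.55276863 0.20935653 0.02387153]
0.87 [0.61162775 0.23467715 0.03013578]
0.82 [0.51246514 0.27466247 0.02649134]
```

View pics/w1.png

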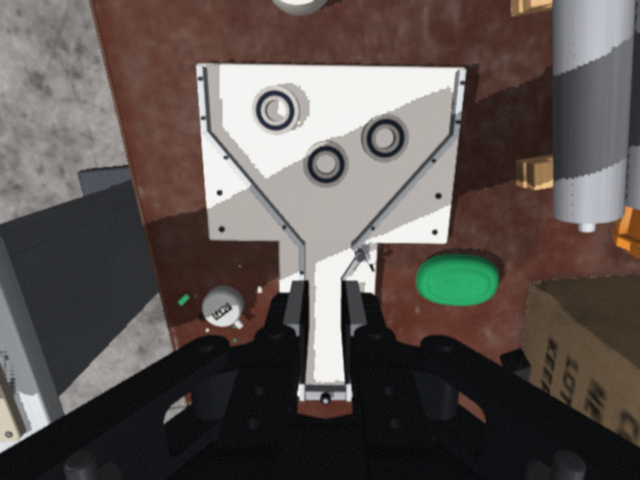

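Wrist view: bearings at (276,110), (325,163) and (385,138). The funnel leads to the gate near (324,245), the pawl pivot is at (362,257) and the end-stop knob at (326,397). The rails stand 16 mm proud, so I fit the pose to rail points from the depth images of both cameras.

```bash
cat > fit.py <<'E'
from ov import *
from scipy.optimize import least_squares
def cloud(cam,d):
    K=np.array(eyes.camera_info(cam)['intrinsics']);v,u=np.mgrid[:480,:640]
    P=np.stack([(u-K[0,2])*d/K[0,0],(v-K[1,2])*d/K[1,1],d],-1).reshape(-1,3)
    i=eyes.camera_info(cam)
    if 'extrinsics' in i: T=np.linalg.inv(np.array(i['extrinsics']));return P@T[:3,:3].T+T[:3,3]
    T=np.array(i['tool_from_camera']);o=monitor.get_obs()
    return R.from_quat(o['ee_rot']).apply(P@T[:3,:3].T+T[:3,3])+o['position']
def inmag(g,W): c,s=np.cos(g[2]),np.sin(g[2]);d=W[:,:2]-g[:2];return np.c_[c*d[:,0]+s*d[:,1],-s*d[:,0]+c*d[:,1]]*1e3
C=[np.array([(-180,s*125),(-121,s*125),(1,s*28.5),(188,s*28.5)]) for s in (1,-1)]
def segd(p):
    best=np.full(len(p),1e9);sd=np.zeros(len(p))
    for c in C:
        for a,b in zip(c[:-1],c[1:]):
            t=np.clip(((p-a)@(b-a))/((b-a)@(b-a)),0,1);q=p-a-t[:,None]*(b-a);n=np.linalg.norm(q,axis=1)
            m=n<best;best[m]=n[m]
    return best
if __name__=='__main__':
    g0=np.load('g.npy')
    for cam,f in (('top','top0.npy'),('wrist','w1.npy')):
        W=cloud(cam,np.load(f));m0=inmag(g0,W);ok=(np.load(f).ravel()>0)
        deck=ok&(abs(m0[:,1])<20)&(m0[:,0]>60)&(m0[:,0]<(170 if cam=='top' else 60)) | ok&(abs(m0[:,1])<60)&(m0[:,0]>-175)&(m0[:,0]<-120)
        z0=np.median(W[deck,2]);print(cam,'deck z',z0,W[deck,2].std())
        s=ok&(W[:,2]>z0+.009)&(W[:,2]<z0+.02)&(m0[:,0]>-178)&(m0[:,0]<(180 if cam=='top' else 0))&(segd(m0)<12)
        print(s.sum())
        P=W[s];f2=lambda g:np.maximum(segd(inmag(g,P))-1,0)
        r=least_squares(f2,g0,x_scale=[.01,.01,.05],diff_step=1e-4,loss='soft_l1');print(r.x,np.mean(f2(r.x)),np.mean(f2(g0)))
        for b in [(.554,.215),(.6155,.235),(.511,.274)]: print(w2m(r.x,b))
        # bearing tops
        B=ok&(W[:,2]>z0+.008)&(W[:,2]<z0+.02)&(m0[:,0]>-175)&(m0[:,0]<-20)&(segd(m0)>14)&(abs(m0[:,1])<110-np.maximum(0,m0[:,0]+120)*.8)
        Q=np.float32(m0[B]);cr,lab,cen=cv2.kmeans(Q,3,None,(3,50,.1),10,cv2.KMEANS_PP_CENTERS)
        for k in range(3):
            q=Q[lab.ravel()==k];c,rad=cv2.minEnclosingCircle(q);w=m2w(g0,c,.03);print('bearing',len(q),np.round(c,1),round(rad,1),'world',np.round(w,4),'new mag',np.round(w2m(r.x,w),1))
        np.save('g_%s.npy'%cam,r.x)
E
python3 fit.py
```

```text
top deck z 0.01582648569411027 0.004695238771176105
1267
[ 0.54949893  0.12608503 -1.68097933] 0.926114772164772 2.1988495797897527
[-88.87072468  -5.30333199]
[-115.51199655   53.62452758]
[-142.78465977  -54.53023118]
bearing 365 [-139.7  -49.7] 23.6 world [0.5115 0.2717 0.03  ] new mag [-140.5  -53.8]
bearing 361 [-87.5   0.4] 23.6 world [0.556  0.2147 0.03  ] new mag [-88.8  -3.2]
bearing 355 [-113.4   60. ] 24.0 world [0.6179 0.2344 0.03  ] new mag [-115.2   56.1]
wrist deck z 0.014613088842655497 0.005326671769164731
3099
[ 0.55074755  0.12453126 -1.68035259] 0.8655558000204838 3.6768005970343216
[-90.28196805  -6.65864767]
[-116.88630203   52.28589757]
[-144.22674519  -55.85174697]
bearing 1483 [-111.7   60.6] 23.5 world [0.6184 0.2326 0.03  ] new mag [-114.8   55.4]
bearing 1568 [-137.5  -49. ] 23.6 world [0.512  0.2695 0.03  ] new mag [-139.8  -54.4]
bearing 1384 [-85.    1.3] 23.6 world [0.5567 0.2121 0.03  ] new mag [-87.6  -3.7]
```

Both depth fits agree within 1.5 mm: g ≈ (0.5503, 0.1250, −1.6806), with bearings in the magazine frame at (−88,−3.5), (−115,56) and (−140,−54). I start with the middle one and descend behind it.

servo_tool(
  motion=[
    [0.15,0.002,-0.035,0.05,0,0,0.8],
    [0.15,0.002,-0.068,0.1,0,0,0.8],
    [0.15,0.002,-0.068,0.15,0,0,0.8],
    [0.15,0.002,-0.068,0.2,0,0,0.8],
    [0.15,0.002,-0.068,0.235,0,0,0.8],
    [0.15,0.002,-0.068,0.252,0,0,0.8],
    [0.15,0.002,-0.068,0.26,0,0,0.8],
    [0.15,0.002,-0.068,0.26,0,0,0.8],
  ],
)

```text
clock: 3.6
position: [0.5627, 0.255, 0.022]
ee_rot: [0.998, -0.056, 0.0, -0.0]
ft_force: [-0.2, -1.4, 0.3]
grip_width: 0.149
```

```bash
cat > st.py <<'E'
from ov import *
g=np.array([.5503,.1250,-1.6806]);np.save('g.npy',g)
def st():
    o=monitor.get_obs();p=w2m(g,o['position']);r=R.from_quat(o['ee_rot']).as_matrix()
    print('t',round(float(o['clock']),2),'mag',np.round(p,1),'z',round(o['position'][2]*1e3,1),'yaw err deg',round(np.degrees(np.arctan2(r[1,0],r[0,0])-(g[2]+np.pi/2)),2),'F',np.round(o['ft_force'],1),'w',round(float(o['grip_width']),3))
    return p,o
def look(cam,name=None):
    from fit import cloud,inmag
    im,d=eyes.camera(cam)
    if name: cv2.imwrite(name,im)
    for r in models.boxes_of(cam,'bearing_a'):
        w=toworld(cam,r['point']);print(cam,round(r['confidence'],2),np.round(w2m(g,w),1),round(w[2]*1e3))
    return im,d
E
python3 -c "
from st import *
st()"
```

```text
t 3.6 mag [-130.6   -2. ] z 22.0 yaw err deg -0.1 F [-0.2 -1.4  0.3] w 0.149
```

servo_tool(
  motion=[
    [0.15,-0.001,0.006,0.001,0,0,0],
    [0.15,-0.001,0.012,0.001,0,0,0],
    [0.15,-0.001,0.02,0.001,0,0,0],
    [0.15,0,0.03,0.001,0,0,0],
    [0.15,0,0.04,0.001,0,0,0],
    [0.15,0.001,0.05,0.001,0,0,0],
    [0.15,0.001,0.06,0.001,0,0,0],
    [0.15,0.002,0.07,0.001,0,0,0],
    [0.15,0.002,0.08,0.001,0,0,0],
    [0.15,0.002,0.09,0.001,0,0,0],
    [0.15,0.002,0.1,0.001,0,0,0],
    [0.15,0.002,0.11,0.001,0,0,0],
    [0.15,0.002,0.12,0.001,0,0,0],
    [0.15,0.002,0.128,0.001,0,0,0],
  ],
)

```text
clock: 5.35
position: [0.5497, 0.1269, 0.0203]
ee_rot: [0.998, -0.056, -0.0, -0.0]
ft_force: [-1.6, 2.7, 0.2]
grip_width: 0.149
```

```bash
python3 -c "
from st import *
st();look('wrist','pics/w2.png');look('top')"
```

```text
t 5.35 mag [-1.9 -0.8] z 20.3 yaw err deg -0.11 F [-1.6  2.7  0.2] w 0.149
wrist 0.97 [38.4 -3.2] 23
wrist 0.81 [-98.9  47.2] 30
top 0.9 [-142.   -54.1] 28
top 0.77 [-375.6  -42.3] 16
top 0.75 [-278.9   79.4] 15
top 0.71 [-366.7  102.9] 15
top 0.67 [-118.8   53.2] 26
```

View pics/w2.png

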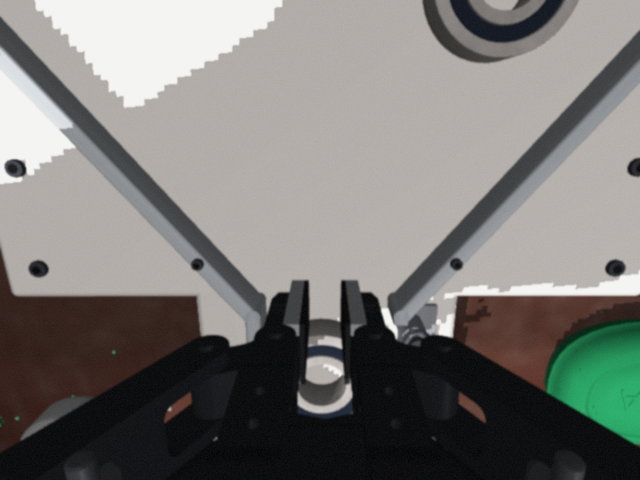

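The bearing at (325,385) sits cradled in the gate, and the fingertips clear both lane walls evenly (265 to 393). I push on past the pawl and lift.

servo_tool(
  motion=[
    [0.15,0,0.006,0,0,0,0],
    [0.15,0,0.013,0,0,0,0],
    [0.15,0,0.02,0,0,0,0],
    [0.15,0,0.027,0,0,0,0],
    [0.15,0,0.034,0,0,0,0],
    [0.15,0,0.04,0,0,0,0],
    [0.15,0,0.044,0,0,0,0],
    [0.15,0,0.044,0,0,0,0],
    [0.15,0,0.042,-0.01,0,0,0],
    [0.15,0,0.042,-0.04,0,0,0],
    [0.15,0,0.02,-0.08,0,0,0],
    [0.15,0,-0.03,-0.12,0,0,0],
    [0.15,0,-0.08,-0.14,0,0,0],
    [0.15,0,-0.13,-0.14,0,0,0],
    [0.15,0,-0.13,-0.14,0,0,0],
  ],
)

```text
clock: 7.42
position: [0.5638, 0.262, 0.1609]
ee_rot: [0.999, -0.052, 0.0, -0.001]
ft_force: [-0.5, 0.2, -1.1]
grip_width: 0.152
```

```bash
python3 -c "
from st import *
st();im,d=look('top');look('wrist')
overlay('top',im,g,(250,170,460,320),3.8,'pics/ov2.png')"
```

```text
t 7.42 mag [-137.7   -1.6] z 160.9 yaw err deg 0.28 F [-0.5  0.2 -1.1] w 0.152
top 0.96 [-368.4  102.3] 11
top 0.86 [77.8 -2.2] 29
top 0.86 [-375.5  -45.5] 15
top 0.31 [ 44.5 147.7] 25
wrist 0.9 [-264.1   80. ] 14
wrist 0.86 [-116.9   54.4] 28
wrist 0.81 [-136.7  -48.6] 24
```

View pics/ov2.png

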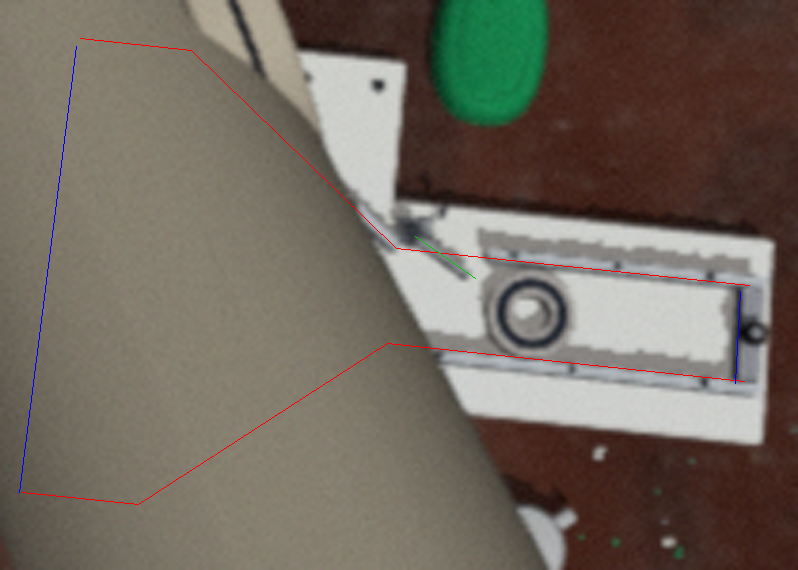

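The first bearing is past the pawl at crop (532,312), x≈77, with the pawl shut at (440,255). Next is the +y bearing.

```bash
cat > plan.py <<'E'
from st import *
# targets: (mag x, mag y, z mm, phi deg) of TCP -> shifts from a base pose (mag x,y,z,phi)
def plan(T,base=None):
    p,o=st();r=R.from_quat(o['ee_rot']).as_matrix();ph=np.arctan2(r[1,0],r[0,0])-(g[2]+np.pi/2)
    b=(p[0],p[1],o['position'][2]*1e3,ph) if base is None else base
    for x,y,z,f in T:
        dx,dy=x-b[0],y-b[1];c,s=np.cos(b[3]),np.sin(b[3])
        print([round((-s*dx+c*dy)/1e3,4),round((c*dx+s*dy)/1e3,4),round((b[2]-z)/1e3,4),0,0,round(-(f-np.degrees(b[3])),1)])
def tcp(B,f,z=20.5,D=33.6): return (B[0]-D*np.cos(np.radians(f)),B[1]-D*np.sin(np.radians(f)),z,f)
E
python3 - <<'E'
from plan import *
B=np.array([-116,55.2]);u=np.array([np.cos(np.radians(-31)),np.sin(np.radians(-31))])
plan([tcp(B-10*u,-31,60),tcp(B-10*u,-31)])
E
```

```text
t 7.62 mag [-130.9    0.3] z 160.7 yaw err deg -0.21 F [0.9 0.1 0.2] w 0.151
[np.float64(0.0773), np.float64(-0.0228), np.float64(0.1007), 0, 0, np.float64(30.8)]
[np.float64(0.0773), np.float64(-0.0228), np.float64(0.1402), 0, 0, np.float64(30.8)]
```

servo_tool(
  motion=[
    [0.15,0.04,-0.012,0.02,0,0,10],
    [0.15,0.077,-0.023,0.05,0,0,20],
    [0.15,0.077,-0.023,0.09,0,0,30.8],
    [0.15,0.077,-0.023,0.115,0,0,30.8],
    [0.15,0.077,-0.023,0.132,0,0,30.8],
    [0.15,0.077,-0.023,0.14,0,0,30.8],
    [0.15,0.077,-0.023,0.14,0,0,30.8],
    [0.15,0.077,-0.023,0.14,0,0,30.8],
  ],
)

```text
clock: 8.62
position: [0.6443, 0.2708, 0.0216]
ee_rot: [0.948, -0.319, 0.001, -0.001]
ft_force: [-0.6, 0.6, -0.2]
grip_width: 0.145
```

```bash
python3 - <<'E'
from plan import *
B=np.array([-116,55.2]);E=np.array([-35,6])
T=[tcp(B+(E-B)*t,-31) for t in (0,.5,1)]+[tcp((-25,2),-20),tcp((-12,.5),-10),tcp((0,0),0),tcp((30,0),0)]
plan(T)
E
```

```text
t 8.62 mag [-155.3   77.4] z 21.6 yaw err deg -30.92 F [-0.6  0.6 -0.2] w 0.145
[np.float64(0.0012), np.float64(0.0115), np.float64(0.0011), 0, 0, np.float64(0.1)]
[np.float64(0.0009), np.float64(0.0589), np.float64(0.0011), 0, 0, np.float64(0.1)]
[np.float64(0.0006), np.float64(0.1063), np.float64(0.0011), 0, 0, np.float64(0.1)]
[np.float64(-0.0041), np.float64(0.1175), np.float64(0.0011), 0, 0, np.float64(-10.9)]
[np.float64(-0.0044), np.float64(0.131), np.float64(0.0011), 0, 0, np.float64(-20.9)]
[np.float64(-0.0039), np.float64(0.1442), np.float64(0.0011), 0, 0, np.float64(-30.9)]
[np.float64(0.0115), np.float64(0.1699), np.float64(0.0011), 0, 0, np.float64(-30.9)]
```

servo_tool(
  motion=[
    [0.15,0.001,0.006,0.001,0,0,0],
    [0.15,0.001,0.012,0.001,0,0,0],
    [0.15,0.001,0.02,0.001,0,0,0],
    [0.15,0.001,0.03,0.001,0,0,0],
    [0.15,0.001,0.04,0.001,0,0,0],
    [0.15,0.001,0.05,0.001,0,0,0],
    [0.15,0.001,0.06,0.001,0,0,0],
    [0.15,0.001,0.07,0.001,0,0,0],
    [0.15,0.001,0.08,0.001,0,0,0],
    [0.15,0.001,0.09,0.001,0,0,0],
    [0.15,0.001,0.099,0.001,0,0,0],
    [0.15,0.001,0.106,0.001,0,0,0],
    [0.15,-0.002,0.112,0.001,0,0,-5.5],
    [0.15,-0.004,0.118,0.001,0,0,-11],
    [0.15,-0.0044,0.125,0.001,0,0,-16],
    [0.15,-0.0044,0.131,0.001,0,0,-21],
    [0.15,-0.0042,0.138,0.001,0,0,-26],
    [0.15,-0.004,0.144,0.001,0,0,-31],
    [0.15,-0.004,0.144,0.001,0,0,-31],
  ],
)

```text
clock: 11.0
position: [0.5532, 0.1579, 0.0194]
ee_rot: [0.999, -0.055, -0.0, -0.0]
ft_force: [-0.2, 0.5, 0.9]
grip_width: 0.148
```

```bash
python3 - <<'E'
from plan import *
plan([(2,0,20.5,0),(48,0,20.5,0)])
look('wrist','pics/w3.png')
E
```

```text
t 11.0 mag [-33.   -0.8] z 19.4 yaw err deg 0.02 F [-0.2  0.5  0.9] w 0.148
[np.float64(0.0007), np.float64(0.035), np.float64(-0.0011), 0, 0, np.float64(0.0)]
[np.float64(0.0007), np.float64(0.081), np.float64(-0.0011), 0, 0, np.float64(0.0)]
wrist 0.77 [ 5.2 -3.8] 33
wrist 0.76 [-128.1  -51.9] 22
```

View pics/w3.png

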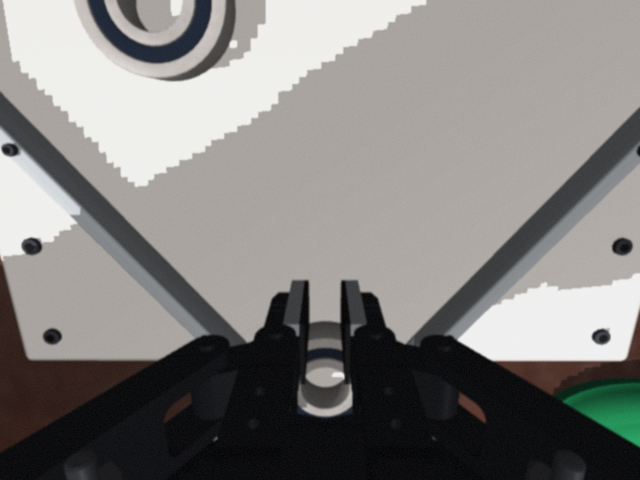

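The second bearing is cradled at (325,385) at the gate, and the third waits at (160,20). I push through and lift.

servo_tool(
  motion=[
    [0.15,0.001,0.006,0,0,0,0],
    [0.15,0.001,0.013,0,0,0,0],
    [0.15,0.001,0.02,0,0,0,0],
    [0.15,0.001,0.027,0,0,0,0],
    [0.15,0.001,0.034,0,0,0,0],
    [0.15,0.001,0.041,0,0,0,0],
    [0.15,0.001,0.048,0,0,0,0],
    [0.15,0.001,0.055,0,0,0,0],
    [0.15,0.001,0.062,0,0,0,0],
    [0.15,0.001,0.069,0,0,0,0],
    [0.15,0.001,0.074,0,0,0,0],
    [0.15,0.001,0.077,0,0,0,0],
    [0.15,0.001,0.077,0,0,0,0],
    [0.15,0.001,0.075,-0.01,0,0,0],
    [0.15,0.001,0.075,-0.04,0,0,0],
    [0.15,0,0.05,-0.08,0,0,0],
    [0.15,0,0,-0.12,0,0,0],
    [0.15,0,-0.05,-0.14,0,0,0],
    [0.15,0,-0.1,-0.14,0,0,0],
    [0.15,0,-0.1,-0.14,0,0,0],
  ],
)

```text
clock: 13.6
position: [0.5636, 0.2634, 0.1602]
ee_rot: [0.999, -0.051, 0.001, -0.001]
ft_force: [-0.0, -0.2, 0.5]
grip_width: 0.151
```

```bash
python3 - <<'E'
from plan import *
im,d=look('top');look('wrist')
overlay('top',im,g,(250,170,460,320),3.8,'pics/ov3.png')
B=np.array([-140,-54.2]);a=np.radians(27);u=np.array([np.cos(a),np.sin(a)])
plan([tcp(B-9*u,27,60),tcp(B-9*u,27)])
E
```

```text
top 0.88 [121.5  -3.3] 32
top 0.69 [-373.8  -43.2] 16
top 0.55 [73.  -1.3] 27
top 0.55 [-367.8  103. ] 14
wrist 0.84 [-142.   -54.6] 22
wrist 0.66 [-269.    78.1] 11
t 13.8 mag [-1.322e+02 -1.000e-01] z 159.8 yaw err deg -0.02 F [ 0.  -0.2  0.3] w 0.154
[np.float64(-0.0735), np.float64(-0.0458), np.float64(0.0998), 0, 0, np.float64(-27.0)]
[np.float64(-0.0735), np.float64(-0.0458), np.float64(0.1393), 0, 0, np.float64(-27.0)]
```

View pics/ov3.png

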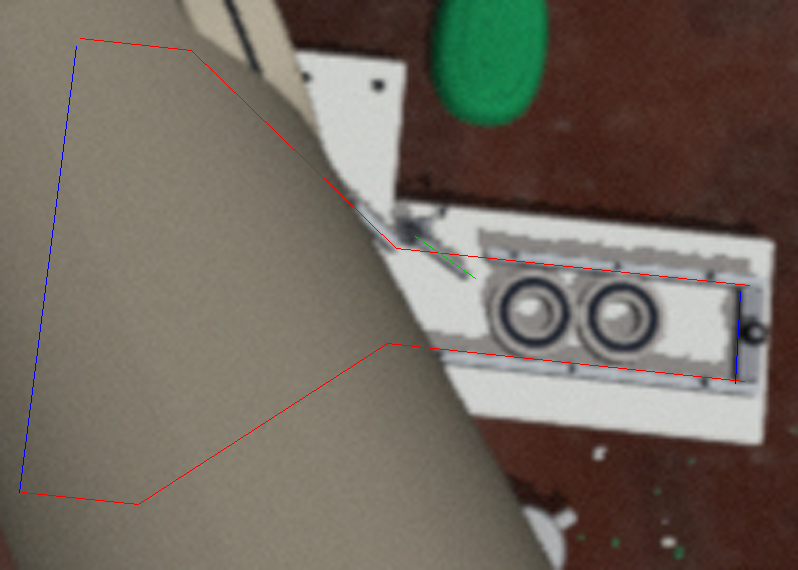

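Two bearings are in at (532,312) and (620,316), with the pawl shut again. I go behind the third, staying clear of the label roll.

servo_tool(
  motion=[
    [0.15,-0.036,-0.023,0.02,0,0,-9],
    [0.15,-0.072,-0.046,0.05,0,0,-18],
    [0.15,-0.072,-0.046,0.09,0,0,-25],
    [0.15,-0.072,-0.046,0.115,0,0,-25],
    [0.15,-0.072,-0.046,0.132,0,0,-25],
    [0.15,-0.072,-0.046,0.139,0,0,-25],
    [0.15,-0.072,-0.046,0.139,0,0,-25],
    [0.15,-0.072,-0.046,0.139,0,0,-25],
  ],
)

```text
clock: 14.8
position: [0.4982, 0.3116, 0.0213]
ee_rot: [0.987, 0.163, 0.001, -0.0]
ft_force: [-0.5, 0.1, 1.1]
grip_width: 0.142
```

```bash
python3 - <<'E'
from plan import *
B=np.array([-140,-54.2]);E=np.array([-35,-5])
T=[tcp(B+(E-B)*t,25) for t in (0,.5,1)]+[tcp((-25,-2),17),tcp((-12,-.5),8),tcp((0,0),0)]
plan(T)
E
```

```text
t 14.8 mag [-179.8  -72.2] z 21.3 yaw err deg 25.07 F [-0.5  0.1  1.1] w 0.142
[np.float64(-0.0005), np.float64(0.0101), np.float64(0.0008), 0, 0, np.float64(0.1)]
[np.float64(-0.0004), np.float64(0.068), np.float64(0.0008), 0, 0, np.float64(0.1)]
[np.float64(-0.0004), np.float64(0.126), np.float64(0.0008), 0, 0, np.float64(0.1)]
[np.float64(0.0028), np.float64(0.1367), np.float64(0.0008), 0, 0, np.float64(8.1)]
[np.float64(0.0038), np.float64(0.1502), np.float64(0.0008), 0, 0, np.float64(17.1)]
[np.float64(0.0035), np.float64(0.163), np.float64(0.0008), 0, 0, np.float64(25.1)]
```

servo_tool(
  motion=[
    [0.15,0,0.006,0.001,0,0,0],
    [0.15,0,0.013,0.001,0,0,0],
    [0.15,0,0.022,0.001,0,0,0],
    [0.15,0,0.032,0.001,0,0,0],
    [0.15,0,0.043,0.001,0,0,0],
    [0.15,0,0.054,0.001,0,0,0],
    [0.15,0,0.065,0.001,0,0,0],
    [0.15,0,0.076,0.001,0,0,0],
    [0.15,0,0.087,0.001,0,0,0],
    [0.15,0,0.098,0.001,0,0,0],
    [0.15,0,0.109,0.001,0,0,0],
    [0.15,0,0.119,0.001,0,0,0],
    [0.15,0,0.126,0.001,0,0,0],
    [0.15,0.0015,0.131,0.001,0,0,4],
    [0.15,0.003,0.137,0.001,0,0,8],
    [0.15,0.0035,0.144,0.001,0,0,12.5],
    [0.15,0.0038,0.15,0.001,0,0,17],
    [0.15,0.0036,0.157,0.001,0,0,21],
    [0.15,0.0035,0.163,0.001,0,0,25.1],
    [0.15,0.0035,0.163,0.001,0,0,25.1],
  ],
)

```text
clock: 17.3
position: [0.5535, 0.1576, 0.0193]
ee_rot: [0.998, -0.055, 0.0, 0.0]
ft_force: [-0.1, 0.5, -0.3]
grip_width: 0.151
```

```bash
python3 - <<'E'
from plan import *
look('wrist','pics/w4.png')
plan([(0,0,20.5,0),(35,0,20.5,0)])
E
```

```text
wrist 0.64 [4.3 2.6] 23
t 17.4 mag [-33.5  -0.7] z 19.3 yaw err deg 0.09 F [1.  0.4 0.3] w 0.149
[np.float64(0.0006), np.float64(0.0335), np.float64(-0.0012), 0, 0, np.float64(0.1)]
[np.float64(0.0006), np.float64(0.0685), np.float64(-0.0012), 0, 0, np.float64(0.1)]
```

The third bearing is cradled too. I push it to x≈67 and stop to read the force before lifting.

servo_tool(
  motion=[
    [0.15,0.001,0.006,0,0,0,0],
    [0.15,0.001,0.013,0,0,0,0],
    [0.15,0.001,0.02,0,0,0,0],
    [0.15,0.001,0.027,0,0,0,0],
    [0.15,0.001,0.034,0,0,0,0],
    [0.15,0.001,0.041,0,0,0,0],
    [0.15,0.001,0.048,0,0,0,0],
    [0.15,0.001,0.054,0,0,0,0],
    [0.15,0.001,0.059,0,0,0,0],
    [0.15,0.001,0.063,0,0,0,0],
    [0.15,0.001,0.065,0,0,0,0],
    [0.15,0.001,0.067,0,0,0,0],
    [0.15,0.001,0.0675,0,0,0,0],
    [0.15,0.001,0.0675,0,0,0,0],
  ],
)

```text
clock: 19.15
position: [0.5469, 0.091, 0.0192]
ee_rot: [0.998, -0.055, -0.0, -0.0]
ft_force: [-2.2, 2.2, -0.4]
grip_width: 0.152
```

```bash
python3 - <<'E'
from plan import *
st();im,d=look('top')
overlay('top',im,g,(330,200,460,300),6,'pics/ov4.png')
E
```

```text
t 19.15 mag [34.2  0.3] z 19.2 yaw err deg -0.01 F [-2.2  2.2 -0.4] w 0.152
top 0.93 [-376.9  -41.3] 14
top 0.85 [-279.4   77.1] 16
top 0.56 [-368.2  103.5] 13
```

View pics/ov4.png

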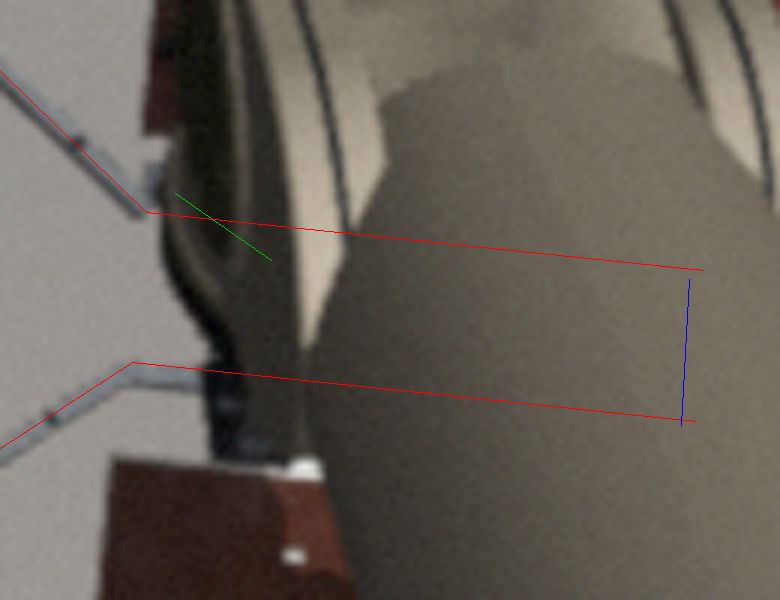

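The arm hides the lane in this view. The force is small (~2 N), so nothing is jammed; I lift and look.

servo_tool(
  motion=[
    [0.15,0,-0.001,-0.008,0,0,0],
    [0.15,0,-0.001,-0.04,0,0,0],
    [0.15,0,-0.02,-0.08,0,0,0],
    [0.15,0,-0.07,-0.12,0,0,0],
    [0.15,0,-0.12,-0.14,0,0,0],
    [0.15,0,-0.17,-0.14,0,0,0],
    [0.15,0,-0.17,-0.14,0,0,0],
  ],
)

```text
clock: 20.12
position: [0.5651, 0.2646, 0.1598]
ee_rot: [0.999, -0.052, 0.0, -0.001]
ft_force: [0.1, -1.3, -0.3]
grip_width: 0.153
```

```bash
python3 - <<'E'
from plan import *
st();im,d=look('top')
overlay('top',im,g,(330,200,460,300),6,'pics/ov5.png')
E
```

```text
t 20.12 mag [-140.4   -0.5] z 159.8 yaw err deg 0.32 F [ 0.1 -1.3 -0.3] w 0.153
top 0.93 [161.6  -2.8] 28
top 0.89 [112.5   1.7] 27
top 0.76 [-367.5  101.2] 12
top 0.72 [62.4 -1.5] 30
top 0.67 [-375.2  -44.7] 13
```

View pics/ov5.png

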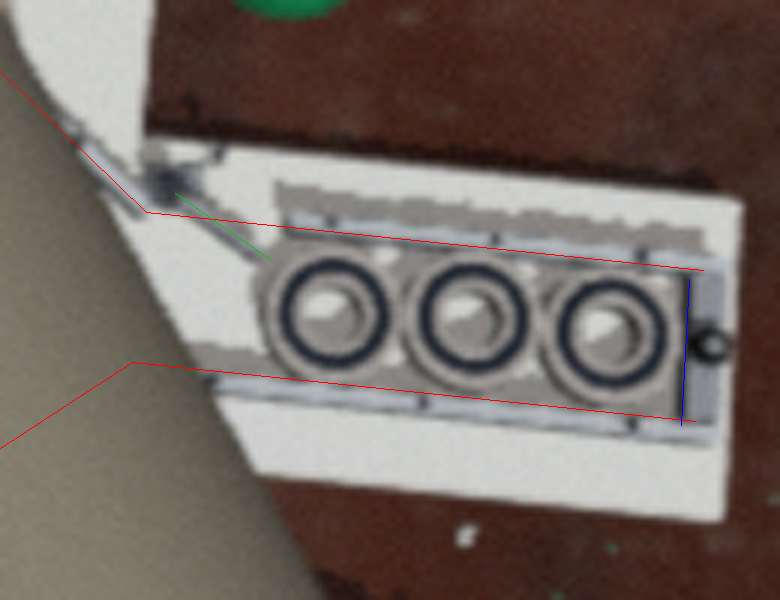

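All three lie in a row at crop (333,312), (472,320) and (612,332), the last at x≈66. The pawl tip is at the same full-image pixel (373.5,243) as when it was shut behind the first two. I'm handing in.

```bash
python3 -c "
from st import *
st();print(ticket.hand_in())"
```

```text
t 20.23 mag [-135.3    0.9] z 159.6 yaw err deg -0.02 F [ 0.5 -0.3 -0.4] w 0.153
the job is handed in; nothing more can be done
None
```

All three bearings are in the lane and the job is handed in at about 20 s. I pushed each one from the deck through the gate and past the pawl, cradled between slightly open fingertips, and lifted the fingers away before starting the next.

- **Bearings:** the last top picture shows three in a row. The network put them at x ≈ 62, 113 and 162 mm, within 3 mm of the lane's middle line. My own pixel measurement of the last one gave x ≈ 66 mm. Both are past the 58 mm limit, but the network's 62 is just under the 63 mm at which the text says the pawl shuts.
- **Pawl:** it looks shut. Its tip is at the same pixel, to within about 0.5 px, as after the first two bearings. I could not read its angle directly.
- **Forces:** about 3 N at the pauses during the pushes, and near zero at hand-in, with the tool about 14 cm above the deck.
- **Disagreements:** my first edge fit of the magazine was about 3 mm off, so I replaced it with depth fits from two cameras that agreed within 1.6 mm. The arm hid the lane in the picture taken before the last lift, so that check only worked after lifting.
- **Other objects:** I planned the paths clear of the tally counter, label roll and soap bar, but did not measure them again at the end.

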